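Tip the crate onto its base and square it to the packing stop

TASK

The small empty crate standing on its side has to be made ready for packing: push it over so that it stands on its base with its open mouth up, then slide it away from you until its long far side sits flush against the upright steel stop, with no part of that side overhanging the stop's ends. Do it only by pushing with the fingers - never pick the crate up - and leave the jars, the loose cap and the spatula where they are.

Things in the scene. Friction and masses are not known exactly. Their poses are not given: they have to be found in the camera images.
- crate: Black crate, 0.45 kg: base 220 x 150 mm, 90 mm deep, rims 8 mm thick. Starts standing on a long side wall, 150 mm tall, mouth roughly to the robot, base to the stop. Origin: centre of the base's outer face. x: out of the base, away from the mouth (level at the start, down when done). y: along the 220 mm length. z: to the long wall uppermost at the start (up; towards the stop when done).
- corner_left (a point): Corner of the crate's base at its uppermost wall (0, +110, +75 mm in the crate's frame): once on its base, the foot of the far side's left end.
- corner_right (a point): Corner of the crate's base at its uppermost wall (0, -110, +75 mm in the crate's frame): once on its base, the foot of the far side's right end.
- heel (a point): Middle of the base edge the crate tips about (0, 0, -75 mm in its frame); stays on the table throughout. Pushing the uppermost wall's rim along the crate's x tips it; past some 30 degrees it falls onto its base by itself, the base then reaching 150 mm beyond this edge, and this edge is the foot of the near side. The crate slides with a few newtons.
- stop: Steel angle fixed to the table: an upright plate 300 mm long, 60 mm high, 6 mm thick, with a foot flange behind it. Origin: foot of the plate's front face (the face towards the robot), mid-length. x axis: level, square to that face, pointing away from the robot; y axis: along the plate; z up.
- loop_jar_right: 96 mm wide, 130 mm tall jar with a yellow carrying loop up to 175 mm, at the right; origin at the centre of its underside, z up. Bystander.
- loop_jar_left: 96 mm wide, 130 mm tall jar with a yellow carrying loop up to 175 mm, at the left; origin at the centre of its underside, z up. Bystander.
- squat_jar: 72 mm wide, 75 mm tall closed preserve jar, amber with a flat yellow screw cap; origin at the centre of its underside, z up. Bystander. It stands right of the way to the stop.
- tall_jar: 84 mm wide, 120 mm tall closed preserve jar, amber with a flat yellow screw cap; origin at the centre of its underside, z up. Bystander. At the far left or at the right near the robot.
- low_jar: 80 mm wide, 85 mm tall closed preserve jar, amber with a flat yellow screw cap; origin at the centre of its underside, z up. Bystander. At the far left or at the right near the robot.
- cap: Loose yellow cap with a hoop round it, 92 mm across, 12 mm high, lying flat left of the way to the stop; origin at the centre of its underside. Bystander.
- spatula: Spatula about 200 mm long lying flat at the left near the robot; origin near its middle. Bystander.

How it is judged:
On the way, in this order (a step that is already met when the one before it is completed fails the run):
1. the crate stands on its base, mouth up (angle between crate's own x axis and vertical above 3.06159 rad and height (world z) of crate below 0.008 m), for 0.2 s.
2. its far side is flush against the stop (all of step 1 and x of each of corner_left, corner_right in the frame of stop above -0.01 m), for 0.1 s.
At the end, for the whole second after the job is handed in: The crate stands at rest on its base, mouth up (within 0.08 rad, base less than 8 mm up), both foot corners of its far side within 10 mm of the stop's face, and neither end of that side beyond the stop's ends (all of step 2 and y of corner_left in the frame of stop below 0.15 m and y of corner_right in the frame of stop above -0.15 m and linear speed of crate below 0.01 m/s and angular speed of crate below 0.05 rad/s); the robot touches nothing.
It fails at once if the crate was lifted off the table or tipped the wrong way (the base edge it tips on rose more than 30 mm) (height (world z) of heel above 0.03 m).
It fails at once if a jar was moved more than 30 mm or tipped over 0.3 rad (distance of any of loop_jar_right, loop_jar_left, squat_jar, tall_jar, low_jar from where it was at the start of the episode above 0.03 m or angle between any of loop_jar_right, loop_jar_left, squat_jar, tall_jar, low_jar's own z axis and vertical above 0.3 rad).
It fails at once if the cap or the spatula was moved more than 30 mm (distance of any of cap, spatula from where it was at the start of the episode above 0.03 m).
It also fails if it takes over 72 s, if anything falls off the work surface, if the arm or the gripper's body presses on something with over 40 N, if the wrist force passes 120 N, or if a joint passes its speed limit or range.

ROBOT

A 7-joint arm with a two-finger parallel gripper is mounted at the origin on the work surface. World frame = base frame: x ahead of the robot, y to its left, z up, the work surface at z = 0. Lengths are in m, angles in rad, forces in N, time in s.
With the tool pointing down it reaches from about 0.4 to 0.85 m from the base axis. Payload 4.4 kg.
Tool frame: the origin (TCP) lies midway between the tips of the shut fingers; the grasp point (between the pads) lies 19 mm behind it; z points along the fingers, y is the line along which they close (so a half turn about z gives the same grasp; the last joint's range is limited). The gripper opens to 94 mm and grips with 3 to 60 N. Pads are 16 mm wide; open, the fingers measure 119 mm over their backs; the gripper's body (75 mm by 177 mm) begins 78 mm behind the grasp point.
Start: joints at [1.2, 0.628, 0.038, 1.517, -0.027, 0.996, -0.02], TCP at [0.195, -0.62, 0.205] pointing down, gripper open.
Joint ranges: [-3.06, 3.06], [-0.37, 2.12], [-1.25, 1.32], [0.18, 2.47], [-1.1, 4.24], [0.23, 1.98], [-2.94, 2.94]. Speed limits (rad/s): [2.57, 2.57, 3.14, 3.14, 3.14, 3.14, 3.14].

INTERFACE

Orientations are given as a unit quaternion [w, x, y, z].
In Python, from bench import ctrl, vision gives the robot as it stands.
- The arm moves only by the tool play_rows, never from a script. Its argument "targets" is a list of rows, each a list of 3 entries, a list of its own where there are three numbers: the shift along the tool's x, y, z in m, then the turn, a rotation vector about the tool's x, y, z in rad, then the finger opening in m, from 0 to 0.094. In form: [[[tx, ty, tz], [rx, ry, rz], grip], ...]. A call has 1 to 12 rows; each row is the pose to reach, as a shift and turn from the pose commanded when the call began, along the tool's axes at that moment; what a row does not reach only later rows make up. A row lasts 1/8 s, in which the tool goes at most 62.5 mm and 10.7 degrees, less where a joint would pass 70% of its speed; a pose out of reach is approached as far as the arm can. A call with a gripper value outside its range is refused whole. The fingers move at their own pace and stop on an object; the grip force is fixed at half the most. Time passes only in rows, so rows that repeat a pose let the fingers close. It gives the time, the measured TCP pose, the force, the opening and the grip force at its end, in the units of the state.
- ctrl.get_state(): the state, without advancing time (a new reading comes with each control period).
- vision.get_image(name): name is "side" or "top" or "wrist"; returns a dict with "frame" (420x560x3 uint8, red, green, blue), "z_map" (420x560 float32, m along the optical axis (not along the pixel's ray), 0 where there is no reading), "vfov" (degrees; the focal length in pixels is half the picture's height over the tangent of half this angle, whatever the lens; pixels are square), "cx", "cy" (the principal point, pixels), "position" and "attitude" of the camera in the world. Camera axes: x right, y down, z forward; pixel columns grow to the right and rows downward; lengths in m; the calibration is good to about 2 mm. The wrist camera is an equidistant fisheye: a pixel r from the principal point sees the ray r / f radians off the axis. A picture is of the moment at which its call begins.
- ctrl.sign_off(): hands the job in; it is judged then, once.
The state is a dict: "time": time; "q": joint angles; "qvel": joint speeds; "joint_efforts": joint torques, N m; "tool_pos": TCP position; "tcp_rot": TCP orientation; "contact_force": force on the tool from outside, world axes, zero at the start; "moment": the same for the moment, N m; "opening": opening from 0.0 (shut) to 1.0 (fully open); "gripper_force": force on a finger pad.
Only numpy, scipy, OpenCV 4.12 (cv2) and the standard library are available. Lean on these libraries where they do the work, as an engineer would, in place of code of your own. Each camera call takes 0.05 s, during which the arm holds its last target. There are 200 camera calls.

## Working session

There is one attempt and no reset: what is moved stays moved. The work goes in short steps, Python scripts to look and compute and a tool call to move; the robot and the scene stay as the last step left them, time stands still between calls to the robot, and variables do not carry over. Pictures are saved under pics/ and viewed, at most 10 in all, crops included, and the job is handed in when it is done.

Besides the shell and the picture viewer there is one more tool, called after "Emit:" by a JSON object that holds its "api" and its "payload". play_rows: Moves the arm, as the interface text tells. Its arguments: {"type":"object","properties":{"targets":{"type":"array"}},"required":["targets"]}

```bash
mkdir -p pics
cat > h.py <<'E'
import numpy as np, cv2
from scipy.spatial.transform import Rotation as R
from bench import ctrl, vision
def rot(q): return R.from_quat([q[1],q[2],q[3],q[0]])
def cloud(d):
    h,w=d['z_map'].shape; f=h/2/np.tan(np.radians(d['vfov'])/2)
    u,v=np.meshgrid(np.arange(w),np.arange(h)); z=d['z_map']
    P=np.stack([(u-d['cx'])/f*z,(v-d['cy'])/f*z,z],-1)
    a=np.array(d['attitude']); M=rot(a).as_matrix() if a.size==4 else a.reshape(3,3)
    return P@M.T+np.array(d['position'])
E
python3 - <<'E'
from h import *
s=ctrl.get_state(); print(s)
for n in('top','side'):
    d=vision.get_image(n); cv2.imwrite(f'pics/{n}0.png',d['frame'][...,::-1]); print(n,d['position'],d['attitude'],d['vfov'],d['cx'],d['cy'])
    np.savez(f'{n}0.npz',P=cloud(d),z=d['z_map'],f=d['frame'])
E
```

```text
{'time': 0.0, 'q': array([ 1.20019485,  0.62930483,  0.03844882,  1.51833884, -0.02699312,
        0.99627061, -0.02000206]), 'qvel': array([ 2.47965849e-03, -6.62559095e-05,  3.70976845e-04, -6.87568109e-04,
        9.09005665e-04,  6.97480832e-05,  6.36959006e-04]), 'joint_efforts': array([ 2.89925379e-05, -5.49721670e+01,  1.14361469e+00, -1.86638367e+01,
       -5.21522784e-02,  2.36076966e-02,  1.67561789e-04]), 'tool_pos': array([ 0.19489721, -0.61942031,  0.20459033]), 'tcp_rot': array([-8.88818426e-04,  9.88409309e-01,  1.51809834e-01, -1.52031562e-04]), 'contact_force': array([-0.19868699, -0.34713019, -0.43905061]), 'moment': array([-0.04092164, -0.01665334, -0.01248566]), 'gripper_force': 0.0, 'opening': 0.9976040398013971}
top [ 0.33355977 -0.02332277  1.37726811] [-0.05306473  0.71147914 -0.69845274  0.05608334] 47.071704813234206 280.8525014749031 206.2761490031709
side [-0.10480593  0.89275644  1.50590134] [ 0.09944785 -0.2707984   0.90536837 -0.31158701] 42.802503846816485 281.6900489448454 209.10727816625334
```

View pics/top0.png

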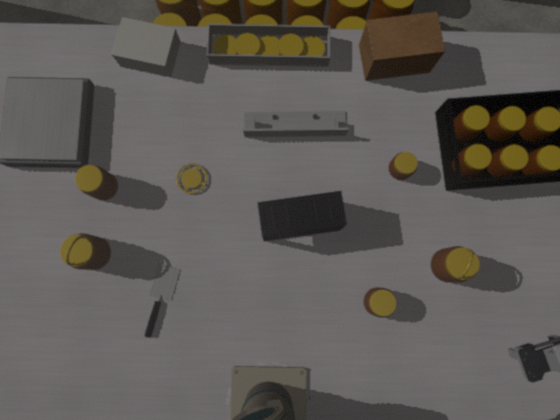

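View pics/side0.png

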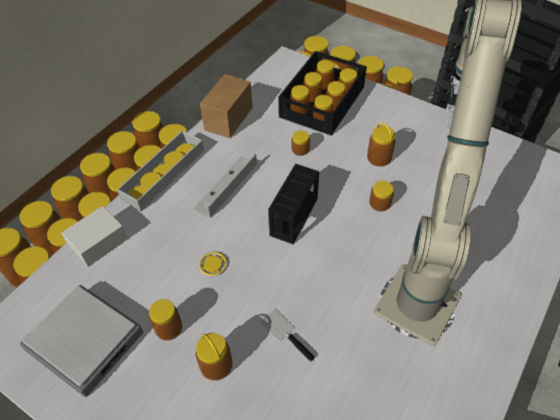

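The top view shows the crate at about (302,216) and the stop plate at (296,128). The squat jar is at (403,166), the cap at (192,179), a jar near the robot on the right at (380,302), and the spatula at (160,300). Next I'll measure the crate and the stop.

Run:
```python
from h import *
d=np.load('top0.npz'); P=d['P']; s=np.load('side0.npz')['P']
def box(P,lo,hi):
    m=np.all((P>lo)&(P<hi),-1); return P[m]
def rect(n,Q):
    r=cv2.minAreaRect(Q[:,:2].astype(np.float32)); print(n,len(Q),'z',np.round(np.percentile(Q[:,2],[5,50,95]),4)); print(np.round(cv2.boxPoints(r),4).tolist(), np.round(r[1],3))
print('table z',np.median(P[300:340,200:300,2]),np.median(box(s,[.3,.1,-.05],[.5,.4,.05])[:,2]))
print('crate px',np.round(P[216,302],3),'stop px',np.round(P[112,296],3),np.round(P[128,296],3), np.round(P[132,296],3))
c=P[216,302]
for n,C in(('top',P),('side',s)):
    rect(n+' crate top',box(C,[c[0]-.12,c[1]-.16,.135],[c[0]+.12,c[1]+.16,.17]))
    st=box(C,[c[0]+.12,c[1]-.2,.012],[c[0]+.45,c[1]+.25,.07])
    rect(n+' stop plate top',st[st[:,2]>.05]) ; 
    f=st[(st[:,2]>.015)&(st[:,2]<.045)]; rect(n+' stop face',f) if len(f)>5 else 0
for n,(u,v) in dict(squat=(404,160),cap=(192,179),lowR=(382,302),loopR=(462,263),loopL=(80,250),tallL=(91,178),spat=(165,285)).items(): print(n,np.round(P[v,u],3))
```

```text
table z -0.0013974044755480364 -7.52668073493723e-05
crate px [ 0.501 -0.082  0.15 ] stop px [ 0.831 -0.067  0.007] [ 0.765 -0.066  0.058] [ 0.757 -0.067  0.045]
top crate top 2969 z [0.1418 0.1466 0.1518]
[[0.44600000977516174, 0.02199999988079071], [0.48080000281333923, -0.195700004696846], [0.5705999732017517, -0.18129999935626984], [0.5357999801635742, 0.03629999980330467]] [0.091 0.22 ]
top stop plate top 332 z [0.0513 0.0576 0.0639]
[[0.6377999782562256, 0.021700000390410423], [0.8314999938011169, -0.3384999930858612], [0.9524999856948853, -0.2734000086784363], [0.7588000297546387, 0.08669999986886978]] [0.137 0.409]
top stop face 398 z [0.0165 0.0311 0.0443]
[[0.647599995136261, 0.037300001829862595], [0.8202999830245972, -0.33640000224113464], [0.9532999992370605, -0.2750000059604645], [0.7806000113487244, 0.09870000183582306]] [0.146 0.412]
side crate top 1475 z [0.1405 0.1474 0.1541]
[[0.4433000087738037, 0.029400000348687172], [0.48159998655319214, -0.19589999318122864], [0.5745999813079834, -0.1800999939441681], [0.536300003528595, 0.04520000144839287]] [0.094 0.229]
side stop plate top 216 z [0.0516 0.0574 0.065 ]
[[0.63919997215271, 0.02850000001490116], [0.8331000208854675, -0.33390000462532043], [0.9508000016212463, -0.27090001106262207], [0.7569000124931335, 0.09139999747276306]] [0.133 0.411]
side stop face 388 z [0.0166 0.0313 0.0437]
[[0.6385999917984009, 0.07750000059604645], [0.8145999908447266, -0.33320000767707825], [0.9539999961853027, -0.273499995470047], [0.777999997138977, 0.1371999979019165]] [0.152 0.447]
squat [ 0.674 -0.368  0.073]
cap [0.622 0.231 0.01 ]
lowR [ 0.285 -0.298  0.086]
loopR [ 0.389 -0.496  0.13 ]
loopL [0.404 0.489 0.129]
tallL [0.596 0.479 0.119]
spat [ 0.318  0.296 -0.004]
```

Run:
```python
from h import *
for n in('top','side'):
    C=np.load(n+'0.npz')['P']
    m=(C[...,0]>.70)&(C[...,0]<.82)&(C[...,1]>-.27)&(C[...,1]<.15)&(C[...,2]>.012)&(C[...,2]<.07)
    _,L,S,_=cv2.connectedComponentsWithStats(m.astype(np.uint8)); Q=C[L==1+np.argmax(S[1:,4])]
    for nm,q in(('plate top',Q[Q[:,2]>.045]),('face',Q[Q[:,2]<.045])):
        if len(q)<6: continue
        r=cv2.minAreaRect(q[:,:2].astype(np.float32)); print(n,nm,len(q),np.round(cv2.boxPoints(r),4).tolist(),np.round(r[1],3))
        A=np.polyfit(q[:,1],q[:,0],1); print('fit x=%.4f%+.4f y'%(A[1],A[0]),'res',np.std(q[:,0]-np.polyval(A,q[:,1])),'z',q[:,2].min(),q[:,2].max())
```

```text
top plate top 382 [[0.7524999976158142, 0.08479999750852585], [0.760699987411499, -0.2117999941110611], [0.8069999814033508, -0.21050000190734863], [0.798799991607666, 0.08609999716281891]] [0.046 0.297]
fit x=0.7588-0.0402 y res 0.005516926468906125 z 0.045025184849251554 0.06644404264039139
top face 402 [[0.7516000270843506, 0.08630000054836273], [0.7608000040054321, -0.21330000460147858], [0.8101999759674072, -0.2117999941110611], [0.8008999824523926, 0.08780000358819962]] [0.049 0.3  ]
fit x=0.7600-0.0399 y res 0.010499380559205827 z 0.01208998451328891 0.04497582583985005
side plate top 254 [[0.7505000233650208, 0.09070000052452087], [0.7562999725341797, -0.2167000025510788], [0.8032000064849854, -0.21580000221729279], [0.7973999977111816, 0.09160000085830688]] [0.047 0.307]
fit x=0.7595-0.0329 y res 0.005541697753635971 z 0.045069364909134046 0.06833548535969336
side face 395 [[0.7455999851226807, 0.09080000221729279], [0.760200023651123, -0.21400000154972076], [0.8174999952316284, -0.21130000054836273], [0.8029999732971191, 0.09350000321865082]] [0.057 0.305]
fit x=0.7632-0.0381 y res 0.013274651150474609 z 0.012068405759681378 0.044993312835060584
```

```bash
cat >> h.py <<'E'
def plan(*targets):
    "world (x,y,z,yaw) -> tool-frame shift and turn from the present pose, tool pointing down, tool x at yaw"
    s=ctrl.get_state(); p=np.array(s['tool_pos']); r=rot(s['tcp_rot']); print('t',s['time'],'p',np.round(p,4),'toolx',np.round(r.as_matrix()[:,0],3),'F',np.round(s['contact_force'],2))
    for x,y,z,w in targets:
        g=R.from_euler('z',w)*R.from_matrix(np.diag([1,-1,-1]))
        print((x,y,z,w),np.round(r.inv().apply(np.array([x,y,z])-p),4).tolist(),np.round((r.inv()*g).as_rotvec(),4).tolist())
E
python3 -c "
from h import *
plan((.195,-.62,.30,.159),(.415,-.094,.30,.159),(.415,-.094,.125,.159))"
```

```text
t 0.1 p [ 0.1949 -0.6195  0.2047] toolx [ 0.954  0.3   -0.   ] F [-0.22  0.13 -0.96]
(0.195, -0.62, 0.3, 0.159) [-0.0001, 0.0004, -0.0953] [-0.0016, 0.0001, 0.1458]
(0.415, -0.094, 0.3, 0.159) [0.3676, -0.4354, -0.0946] [-0.0016, 0.0001, 0.1458]
(0.415, -0.094, 0.125, 0.159) [0.3676, -0.4351, 0.0804] [-0.0016, 0.0001, 0.1458]
```

Emit:
{"api": "play_rows", "payload": {"targets": [[[0, 0, -0.05], [0, 0, 0], 0.094], [[0, 0, -0.095], [0, 0, 0.03], 0.094], [[0.04, -0.047, -0.095], [0, 0, 0.06], 0.094], [[0.08, -0.095, -0.095], [0, 0, 0.1], 0.094], [[0.12, -0.142, -0.095], [0, 0, 0.146], 0.094], [[0.16, -0.19, -0.095], [0, 0, 0.146], 0.094], [[0.2, -0.237, -0.095], [0, 0, 0.146], 0.094], [[0.24, -0.284, -0.095], [0, 0, 0.146], 0.094], [[0.28, -0.332, -0.095], [0, 0, 0.146], 0.094], [[0.32, -0.379, -0.095], [0, 0, 0.146], 0.094], [[0.35, -0.415, -0.095], [0, 0, 0.146], 0.094], [[0.368, -0.435, -0.095], [0, 0, 0.146], 0.094]]}}

```text
time: 1.6
tool_pos: [0.416, -0.092, 0.3004]
tcp_rot: [-0.0, 0.997, 0.081, -0.0]
contact_force: [0.6, -0.7, 0.2]
opening: 1.001
gripper_force: 0.0
```

```bash
python3 -c "
from h import *
plan((.410,-.095,.30,.159),(.410,-.095,.125,.159),(.48,-.084,.125,.159))"
```

```text
t 1.6 p [ 0.416  -0.092   0.3004] toolx [ 0.987  0.162 -0.   ] F [ 0.55 -0.73  0.23]
(0.41, -0.095, 0.3, 0.159) [-0.0064, 0.002, 0.0004] [-0.0006, 0.0, 0.0034]
(0.41, -0.095, 0.125, 0.159) [-0.0064, 0.0021, 0.1754] [-0.0006, 0.0, 0.0034]
(0.48, -0.084, 0.125, 0.159) [0.0645, 0.0026, 0.1754] [-0.0006, 0.0, 0.0034]
```

Emit:
{"api": "play_rows", "payload": {"targets": [[[-0.005, 0, 0.04], [0, 0, 0], 0.094], [[-0.005, 0, 0.09], [0, 0, 0], 0.094], [[-0.005, 0, 0.14], [0, 0, 0], 0.094], [[-0.005, 0, 0.175], [0, 0, 0], 0.094], [[0.01, 0, 0.175], [0, 0, 0], 0.094], [[0.02, 0, 0.175], [0, 0, 0], 0.094], [[0.028, 0, 0.175], [0, 0, 0], 0.094], [[0.036, 0, 0.175], [0, 0, 0], 0.094], [[0.044, 0, 0.175], [0, 0, 0], 0.094], [[0.052, 0, 0.175], [0, 0, 0], 0.094], [[0.06, 0, 0.175], [0, 0, 0], 0.094], [[0.068, 0, 0.175], [0, 0, 0], 0.094]]}}

```text
time: 3.1
tool_pos: [0.4834, -0.0838, 0.1255]
tcp_rot: [0.0, 0.997, 0.079, 0.0]
contact_force: [-0.3, 0.0, -0.2]
opening: 1.003
gripper_force: 0.4
```

Run:
```python
from h import *
plan()
d=vision.get_image('side'); cv2.imwrite('pics/side1.png',d['frame'][...,::-1])
```

```text
t 3.1 p [ 0.4834 -0.0838  0.1255] toolx [0.987 0.158 0.   ] F [-0.28  0.04 -0.21]
```

View pics/side1.png

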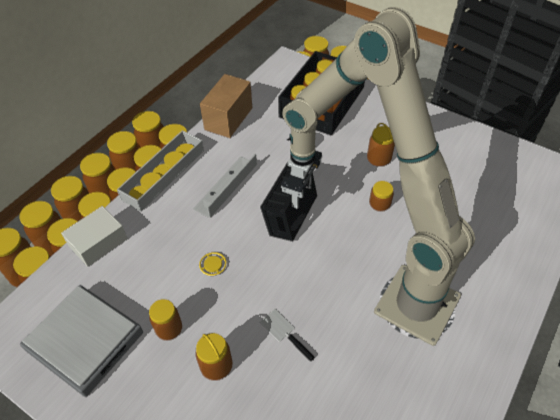

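The gripper is at the crate's rim at about (300,180) and the crate seems to be leaning slightly. I'll measure whether it is tipping or sliding.

Run:
```python
from h import *
for n in ('side','top'):
    d=vision.get_image(n); C=cloud(d); g=d['frame'].max(-1)<60
    m=(C[...,0]>.4)&(C[...,0]<.74)&(C[...,1]>-.04)&(C[...,1]<.1)&(C[...,2]>.015)&(C[...,2]<.2)&g
    Q=C[m]; Q=Q[Q[:,1]>Q[:,1].max()-.07]
    print(n,len(Q),np.round(Q.max(0),3),np.round(Q.min(0),3))
    for a in np.arange(.015,.19,.02):
        q=Q[(Q[:,2]>=a)&(Q[:,2]<a+.02)]
        if len(q): print(round(a,3),len(q),np.round(q[:,0].min(),3),np.round(q[:,0].max(),3))
```

```text
side 980 [0.573 0.045 0.172] [ 0.451 -0.025  0.015]
0.015 147 0.451 0.547
0.035 87 0.451 0.541
0.055 68 0.457 0.546
0.075 73 0.458 0.548
0.095 66 0.464 0.554
0.115 84 0.468 0.562
0.135 282 0.474 0.573
0.155 173 0.475 0.555
top 711 [0.574 0.036 0.167] [ 0.453 -0.034  0.015]
0.015 87 0.453 0.494
0.035 2 0.454 0.454
0.055 7 0.456 0.472
0.075 5 0.461 0.467
0.095 5 0.465 0.469
0.115 7 0.469 0.479
0.135 496 0.474 0.574
0.155 102 0.477 0.534
```

It is tipping, at about 12° so far, without sliding. I'll keep pushing.

Emit:
{"api": "play_rows", "payload": {"targets": [[[0.008, 0, 0], [0, 0, 0], 0.094], [[0.016, 0, 0], [0, 0, 0], 0.094], [[0.024, 0, 0], [0, 0, 0], 0.094], [[0.032, 0, 0], [0, 0, 0], 0.094], [[0.04, 0, 0], [0, 0, 0], 0.094], [[0.048, 0, 0], [0, 0, 0], 0.094], [[0.056, 0, 0], [0, 0, 0], 0.094], [[0.064, 0, 0], [0, 0, 0], 0.094], [[0.072, 0, 0], [0, 0, 0], 0.094], [[0.08, 0, 0], [0, 0, 0], 0.094], [[0.088, 0, 0], [0, 0, 0], 0.094], [[0.088, 0, 0], [0, 0, 0], 0.094]]}}

```text
time: 4.75
tool_pos: [0.5703, -0.0698, 0.1254]
tcp_rot: [-0.0, 0.997, 0.079, 0.0]
contact_force: [-0.9, 0.4, -0.2]
opening: 0.999
gripper_force: 0.0
```

Run:
```python
from h import *
plan()
d=vision.get_image('top'); cv2.imwrite('pics/top2.png',d['frame'][...,::-1])
```

```text
t 4.75 p [ 0.5703 -0.0698  0.1254] toolx [0.987 0.158 0.001] F [-0.91  0.41 -0.23]
```

View pics/top2.png

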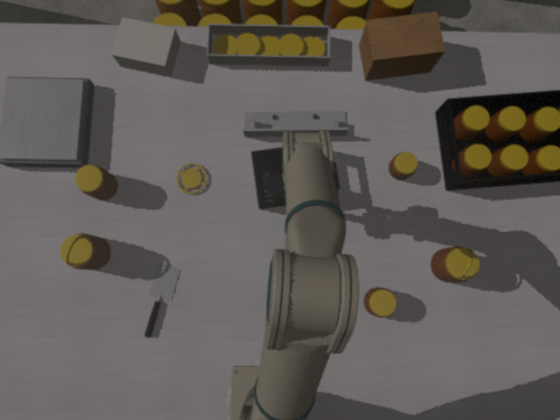

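The crate now lies on its base at about (295,177) with its mouth up, partly hidden by the arm. I'll back off and measure it.

Emit:
{"api": "play_rows", "payload": {"targets": [[[-0.02, 0, -0.02], [0, 0, 0], 0.094], [[-0.06, 0, -0.02], [0, 0, 0], 0.094], [[-0.1, 0, -0.02], [0, 0, 0], 0.094], [[-0.13, 0, -0.02], [0, 0, 0], 0.094], [[-0.13, 0, -0.02], [0, 0, 0], 0.094]]}}

```text
time: 5.42
tool_pos: [0.4387, -0.0912, 0.1457]
tcp_rot: [0.0, 0.997, 0.079, -0.001]
contact_force: [0.8, 0.1, 0.2]
opening: 1.004
gripper_force: 0.0
```

```bash
cat >> h.py <<'E'
def crate():
    for n in ('side','top'):
        d=vision.get_image(n); C=cloud(d); g=(d['frame'].max(-1)<70)
        m=(C[...,0]>.5)&(C[...,0]<.78)&(C[...,1]>-.25)&(C[...,1]<.15)&(C[...,2]>.078)&(C[...,2]<.1)&g
        _,L,S,_=cv2.connectedComponentsWithStats(cv2.morphologyEx(m.astype(np.uint8),cv2.MORPH_CLOSE,np.ones((5,5)))); Q=C[(L==1+np.argmax(S[1:,4]))&m]
        r=cv2.minAreaRect(Q[:,:2].astype(np.float32)); print(n,len(Q),np.round(cv2.boxPoints(r),4).tolist(),np.round(r[1],3))
E
python3 -c "
from h import *
crate(); plan((.49,-.085,.105,.05),(.49,-.085,.03,.05))"
```

```text
side 620 [[0.536300003528595, 0.04490000009536743], [0.5722000002861023, -0.1850000023841858], [0.7261000275611877, -0.16089999675750732], [0.6901000142097473, 0.06889999657869339]] [0.156 0.233]
top 808 [[0.5368000268936157, 0.03420000150799751], [0.5722000002861023, -0.181099995970726], [0.722100019454956, -0.15639999508857727], [0.6866999864578247, 0.058800000697374344]] [0.152 0.218]
t 5.525 p [ 0.4424 -0.0906  0.1459] toolx [0.987 0.158 0.002] F [ 0.36 -0.65  0.02]
(0.49, -0.085, 0.105, 0.05) [0.0478, 0.002, 0.041] [0.0003, -0.0019, 0.1086]
(0.49, -0.085, 0.03, 0.05) [0.0477, 0.0019, 0.116] [0.0003, -0.0019, 0.1086]
```

```bash
python3 -c "
from h import *
plan((.49,-.070,.03,.03))"
```

```text
t 5.525 p [ 0.4424 -0.0906  0.1459] toolx [0.987 0.158 0.002] F [ 0.36 -0.65  0.02]
(0.49, -0.07, 0.03, 0.03) [0.05, -0.0129, 0.116] [0.0003, -0.0019, 0.1286]
```

Emit:
{"api": "play_rows", "payload": {"targets": [[[0.02, -0.006, 0.03], [0, 0, 0.06], 0.094], [[0.045, -0.013, 0.06], [0, 0, 0.129], 0.094], [[0.05, -0.013, 0.09], [0, 0, 0.129], 0.094], [[0.05, -0.013, 0.112], [0, 0, 0.129], 0.094], [[0.05, -0.013, 0.116], [0, 0, 0.129], 0.094], [[0.05, -0.013, 0.116], [0, 0, 0.129], 0.094]]}}

```text
time: 6.28
tool_pos: [0.4894, -0.0696, 0.0295]
tcp_rot: [-0.0, 1.0, 0.015, 0.0]
contact_force: [0.2, -0.5, 1.0]
opening: 0.996
gripper_force: 0.0
```

```bash
python3 -c "
from h import *
plan((.58,-.067,.03,.03))"
```

```text
t 6.275 p [ 0.4894 -0.0696  0.0295] toolx [1.    0.03  0.001] F [ 0.17 -0.54  0.95]
(0.58, -0.067, 0.03, 0.03) [0.0906, 0.0001, -0.0004] [-0.0001, -0.0006, 0.0001]
```

Emit:
{"api": "play_rows", "payload": {"targets": [[[0.02, 0, 0], [0, 0, 0], 0.094], [[0.04, 0, 0], [0, 0, 0], 0.094], [[0.05, 0, 0], [0, 0, 0], 0.094], [[0.056, 0, 0], [0, 0, 0], 0.094], [[0.062, 0, 0], [0, 0, 0], 0.094], [[0.068, 0, 0], [0, 0, 0], 0.094], [[0.074, 0, 0], [0, 0, 0], 0.094], [[0.08, 0, 0], [0, 0, 0], 0.094], [[0.085, 0, 0], [0, 0, 0], 0.094], [[0.09, 0, 0], [0, 0, 0], 0.094], [[0.093, 0, 0], [0, 0, 0], 0.094], [[0.095, 0, 0], [0, 0, 0], 0.094]]}}

```text
time: 7.78
tool_pos: [0.58, -0.0661, 0.0297]
tcp_rot: [-0.0, 1.0, 0.016, -0.003]
contact_force: [-7.2, 1.4, 7.6]
opening: 1.002
gripper_force: 3.6
```

```bash
python3 -c "
from h import *
crate(); plan((.6,-.066,.03,.03))"
```

```text
side 379 [[0.5830000042915344, 0.04490000009536743], [0.5945000052452087, -0.18070000410079956], [0.7479000091552734, -0.1729000061750412], [0.7365000247955322, 0.05270000174641609]] [0.154 0.226]
top 609 [[0.585099995136261, 0.03959999978542328], [0.5940999984741211, -0.18039999902248383], [0.7458999752998352, -0.17419999837875366], [0.7368999719619751, 0.04580000042915344]] [0.152 0.22 ]
t 7.875 p [ 0.5805 -0.066   0.0297] toolx [ 0.999  0.031 -0.005] F [-4.98  0.91  4.  ]
(0.6, -0.066, 0.03, 0.03) [0.0195, 0.0006, -0.0004] [-0.001, 0.0054, 0.0013]
```

Aligned and centred, with about 14 mm to go. I'll push gently until it meets the stop.

Emit:
{"api": "play_rows", "payload": {"targets": [[[0.003, 0, 0], [0, 0, 0], 0.094], [[0.006, 0, 0], [0, 0, 0], 0.094], [[0.009, 0, 0], [0, 0, 0], 0.094], [[0.012, 0, 0], [0, 0, 0], 0.094], [[0.014, 0, 0], [0, 0, 0], 0.094]]}}

```text
time: 8.5
tool_pos: [0.5948, -0.0667, 0.0296]
tcp_rot: [0.0, 1.0, 0.015, -0.002]
contact_force: [-5.4, 0.1, 2.9]
opening: 1.0
gripper_force: 2.6
```

```bash
python3 -c "
from h import *
crate(); plan()"
```

```text
side 370 [[0.5996000170707703, 0.045899998396635056], [0.6057999730110168, -0.17990000545978546], [0.7598000168800354, -0.17569999396800995], [0.7537000179290771, 0.05000000074505806]] [0.154 0.226]
top 630 [[0.6011000275611877, 0.03889999911189079], [0.6075999736785889, -0.1809999942779541], [0.7594000101089478, -0.17649999260902405], [0.7529000043869019, 0.04340000078082085]] [0.152 0.22 ]
t 8.6 p [ 0.5956 -0.0667  0.0296] toolx [ 1.     0.029 -0.003] F [-5.51 -0.34  3.09]
```

Emit:
{"api": "play_rows", "payload": {"targets": [[[0.002, 0, 0], [0, 0, 0], 0.094], [[0.004, 0, 0], [0, 0, 0], 0.094], [[0.006, 0, 0], [0, 0, 0], 0.094]]}}

```text
time: 8.98
tool_pos: [0.5991, -0.0668, 0.0296]
tcp_rot: [0.0, 1.0, 0.015, -0.004]
contact_force: [-13.6, 0.0, 11.9]
opening: 1.0
gripper_force: 6.6
```

Emit:
{"api": "play_rows", "payload": {"targets": [[[0.002, 0, 0], [0, 0, 0], 0.094], [[0.003, 0, 0], [0, 0, 0], 0.094], [[0.003, 0, 0], [0, 0, 0], 0.094]]}}

```text
time: 9.35
tool_pos: [0.5988, -0.0668, 0.0296]
tcp_rot: [0.0, 1.0, 0.015, -0.007]
contact_force: [-17.4, 0.2, 14.9]
opening: 1.002
gripper_force: 8.6
```

Emit:
{"api": "play_rows", "payload": {"targets": [[[-0.01, 0, 0], [0, 0, 0], 0.094], [[-0.03, 0, 0], [0, 0, 0], 0.094], [[-0.06, 0, 0], [0, 0, 0], 0.094], [[-0.1, 0, 0], [0, 0, 0], 0.094], [[-0.12, 0, -0.04], [0, 0, 0], 0.094], [[-0.12, 0, -0.09], [0, 0, 0], 0.094], [[-0.12, 0, -0.13], [0, 0, 0], 0.094], [[-0.12, 0, -0.13], [0, 0, 0], 0.094]]}}

```text
time: 10.35
tool_pos: [0.4901, -0.0702, 0.1627]
tcp_rot: [0.0, 1.0, 0.015, 0.005]
contact_force: [1.0, -0.2, 0.5]
opening: 1.003
gripper_force: 0.0
```

Run:
```python
from h import *
crate(); plan()
d=vision.get_image('top'); f=d['frame'][60:260,180:430,::-1]
d2=vision.get_image('side'); g=d2['frame'][110:310,150:400,::-1]
cv2.imwrite('pics/end.png',cv2.resize(cv2.convertScaleAbs(np.hstack([f,g]),alpha=1.5),None,fx=1.6,fy=1.6))
```

```text
side 556 [[0.6017000079154968, 0.04639999940991402], [0.6069999933242798, -0.18320000171661377], [0.7635999917984009, -0.17949999868869781], [0.7581999897956848, 0.05000000074505806]] [0.157 0.23 ]
top 681 [[0.6044999957084656, 0.03869999945163727], [0.611299991607666, -0.1808999925851822], [0.7638000249862671, -0.1762000024318695], [0.7570000290870667, 0.04340000078082085]] [0.153 0.22 ]
t 10.45 p [ 0.4872 -0.07    0.1596] toolx [1.    0.03  0.002] F [ 0.6   0.57 -0.55]
```

View pics/end.png

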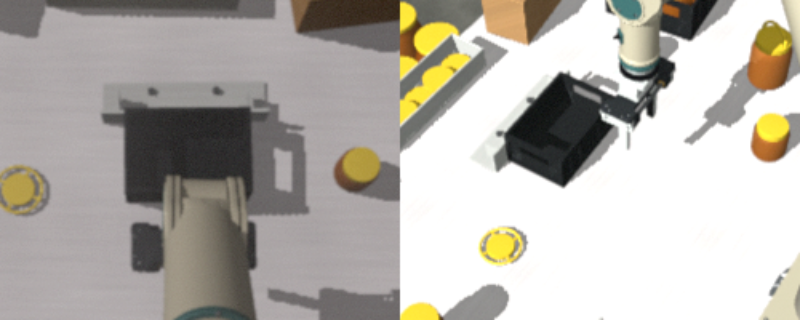

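The crate stands mouth up against the stop, with its far edge at row 108 (columns 125–252) inside the plate's 103–267. The bystanders shown are in place and the gripper is clear.

```bash
python3 -c "
from h import *
print(ctrl.sign_off())"
```

```text
the job is handed in; nothing more can be done
None
```

The crate was tipped onto its base, mouth up, and slid flush against the stop, roughly centred with about 35–40 mm to spare at each end; the gripper is clear of everything and the job is handed in, though no verdict was returned.

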